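# Mount the four-hole shim disc on the indexing turntable and cap it

### The job

Take the nickel-plated four-hole shim disc off the grey resin fixture, slip it over the turntable's centre post, turn it gently on the stud tips until all four holes find the studs, and let it slide down fully home. Then put the black delrin cap over the post, mouth down, so that it sits right down on the disc. Do not lean on or wrench the turntable: it is already indexed, so its crank must not be turned, and leave everything else on the counter where it is.

Things in the scene. Friction and masses are not known exactly. Their poses are not given: they have to be found in the camera images.
- disc: Shim disc to mount, nickel-plated steel, 10 mm thick, 72 mm diameter, 0.2 to 0.35 kg. Two opposite rim flats, 62 mm apart, 37 mm long, face its own +y and -y: grip it there from above. 18 mm bore; four 10 mm holes on a 46 mm circle at 45, 135, 225, 315 degrees from its x axis. Origin: centre of the underside, z up. Starts on the fixture at any yaw, underside 40 mm above the counter.
- fixture: Grey resin fixture, fixed, carrying the disc: foot 80 x 80 x 8 mm, round post of 50 mm diameter up to 40 mm (the disc's flats overhang it by 6 mm), 13.6 mm pin on top reaching 6 mm up into the disc's bore. Origin: centre of its underside.
- seat (a point): Middle of the plane the disc must lie on, 88 mm above the counter: four small rest pads on top of the aluminium stud ring (56 mm diameter), on the turning axis. Past it rise a 16 mm post and four studs (see tips), one between each two pads. Fully home, the disc's underside is at this height. Axes: those of the turntable base.
- tips (a point): On the axis, height of the stud tips, 13 mm above the seat. Four 7 mm studs on a 46 mm circle, 90 degrees apart, top 1.5 mm tapered to 4 mm. Their angle is anything and in NO reading: feel or see it. A disc on the post, not lined up, rests here; if the fingers let it loose (opened 2 to 4 mm, they still turn it by its flats) it slides down by its own weight within 3 degrees of lined up.
- post_top (a point): Top of the 16 mm centre post, on the axis 28 mm above the seat; its last 4 mm taper to 9 mm. The disc's bore and the cap's have 1 mm clearance all round on it, the disc's holes 1.5 mm on the studs. A disc twisted while it drops can tilt and catch part-way: stop, ease the twist off or turn back 2 or 3 degrees, and it slides on down; do not force it (45 N at most).
- turntable: Indexing turntable, fixed: dark cast base 130 x 130 x 50 mm, worm housing on its +y side (to 82 mm from the axis), crank at that housing's +x end (to 136 mm along x, 110 mm along y), steel platter of 120 mm diameter, top at 66 mm, with the stud ring on it. Friction holds the platter, but a twist of about 0.8 N m forces it round. Origin: centre of the underside, on the turning axis.
- crank (a joint): Angle of the hand crank, rad, 0 at the start; 12 turns for one of the platter, so it shows when the platter is being forced round. It must stay within 0.3 rad of 0. It does not tell where the studs are.
- cap: Black delrin cap, 32 mm diameter, 30 mm tall, 30 g, standing on the counter mouth down: closed top, blind bore 18 mm wide and 20 mm deep. Origin: centre of its mouth (underside), z towards the closed top. In place its mouth rests on the disc, 10 mm above the seat; the studs, 3 mm proud of the disc, are 3.5 mm clear of it.
- disc_b: Other shim disc (three holes, 6 mm thick, 72 mm diameter), lying on the counter; leave alone. Origin: centre of its underside.
- disc_c: Other shim disc (six holes, 14 mm thick, 72 mm diameter), lying on the counter; leave alone. Origin: centre of its underside.
- disc_d: Other shim disc (two holes, 10 mm thick, 72 mm diameter), lying on the counter; leave alone. Origin: centre of its underside.
- thumb_screw: Brass thumb screw standing on its 24 mm head, 30 mm tall; leave alone. Origin: centre of its underside.
- jar: Small closed jar, 56 mm diameter, 70 mm tall; leave alone. Origin: centre of its underside.
- ref_plug: Steel reference plug, upright, 24 mm diameter, 45 mm tall; leave alone. Origin: centre of its underside.
Not all that is in view belongs to the job. Leave any green or turquoise look-alike of the cap alone.

How it is judged:
By the outcome, as a careful person would: the job done as asked, in the order asked, and still so for the second after the job is handed in, with the robot touching nothing.
It also fails if it takes over 64 s, if anything falls off the work surface, if the arm or the gripper's body presses on something with over 40 N, if the wrist force passes 120 N, or if a joint passes its speed limit or range.

### The arm

A 7-joint arm with a two-finger parallel gripper is mounted at the origin on the work surface. World frame = base frame: x ahead of the robot, y to its left, z up, the work surface at z = 0. Lengths are in mm, angles in rad, forces in N, time in s.
With the tool pointing down it reaches from about 400 to 875 mm from the base axis. Payload 6.5 kg.
Tool frame: the origin (TCP) lies at the very end of the fingers, on their centre line; the grasp point (between the pads) lies 19 mm behind it; x points along the fingers, y is the direction in which the jaws open and shut, and the axes are right-handed (so a half turn about x gives the same grasp; the last joint's range is limited). The gripper opens to 88 mm and grips with 3 to 60 N. Pads are 18 mm wide; open, the fingers measure 123 mm over their backs; the gripper's body (75 mm by 187 mm) begins 45 mm behind the grasp point.
Start: joints at [-1.207, 0.536, -0.004, 1.538, 0.003, 1.067, -0.071], TCP at [270.843, 590.876, 202.516] pointing down, gripper open.
Joint ranges: [-2.7, 2.7], [-0.37, 2.16], [-1.27, 1.26], [0.24, 2.4], [-1.31, 4.45], [0.19, 1.91], [-2.76, 2.76]. Speed limits (rad/s): [2.39, 2.39, 3.14, 3.14, 3.14, 3.14, 3.14].

### API

Orientations are given as a 3x3 rotation matrix whose columns are the frame's x, y, z axes.
In Python, from bench import robot gives the robot as it stands. The module is installed in compiled form; this text tells all that it offers.
- The arm moves only by the tool drive_tool, never from a script. Its argument "plan" is a list of rows, each a list of 2 entries, a list of its own where there are three numbers: the shift along the tool's x, y, z in mm, then the turn about the tool's x in degrees. A call has 1 to 8 rows; each row is the pose to reach, as a shift and turn from the pose measured when the call began, along the tool's axes at that moment; what a row does not reach only later rows make up. A row lasts 1/8 s, in which the tool goes at most 62.5 mm and 10.7 degrees, less where a joint would pass 70% of its speed; a pose out of reach is approached as far as the arm can. A call with a gripper value outside its range is refused whole. "claw" is the opening, from -1 (shut) to 1 (fully open), set as the call begins (left out, the last holds). The fingers move at their own pace and stop on an object; "force" is the grip in N (left out, the last holds). Time passes only in rows, so rows that repeat a pose let the fingers close. It gives the time, the measured TCP pose, the force and the opening at its end, in the units of the state.
- robot.state(): the state, without advancing time (a new reading comes with each control period).
- robot.get_image(name): name is "scene" or "top"; returns (picture, depth): 420x560x3 uint8, red, green, blue; 420x560 float32, mm along the optical axis (not along the pixel's ray), 0 where there is no reading.
- robot.camera_params(name): a dict with "vertical_fov" (degrees; the focal length in pixels is half the picture's height over the tangent of half this angle, whatever the lens; pixels are square), "cx", "cy" (the principal point, pixels), "position" and "orientation" of the camera in the world. Camera axes: x right, y down, z forward; pixel columns grow to the right and rows downward; lengths in mm; the calibration is good to about 2 mm. A picture is of the moment at which its call begins. camera_params takes no time and is no camera call.
- robot.finish_job(): hands the job in, once; it reports no verdict.
Trained networks look in the newest picture that a camera, given by its name, has taken for a name from the list of things; names that differ only in an ending like _2 or _b are one class to them, and where a whole thing is asked for, a point or a joint stands for the part that bears it (a point fixed in the world has none). Each returns a list of dicts, best first, with "p" (0 to 1); they miss things now and then, are a little off and sometimes report something else, mostly with a low value. They report only what shows in the picture. A call takes as long as a camera call. They do not tell look-alikes from the thing itself.
- robot.recognise(target, camera): "pixel" ([row, column] in pixels, amid what is visible of it).
The state is a dict: "time": time; "joint_pos": joint angles; "qd": joint speeds; "joint_efforts": joint torques, N m; "ee_pos": TCP position; "ee_rot": TCP orientation; "wrist_force": force on the tool from outside, world axes, zero at the start; "wrist_torque": the same for the moment, N m; "width": opening from 0.0 (shut) to 1.0 (fully open).
Only numpy, scipy, OpenCV 4.12 (cv2) and the standard library are available. Lean on these libraries where they do the work, as an engineer would, in place of code of your own. Each camera call takes 0.05 s, during which the arm holds its last target.

## Working session

There is one attempt and no reset: what is moved stays moved. The work goes in short steps, Python scripts to look and compute and a tool call to move; the robot and the scene stay as the last step left them, time stands still between calls to the robot, and variables do not carry over. Pictures are saved under pics/ and viewed, and the job is handed in when it is done.

Besides the shell and the picture viewer there is one more tool, called after "Emit:" by a JSON object that holds its "op" and its "data", one argument or row to a line. drive_tool: Moves the arm, as the interface text tells. Its arguments: {"type":"object","properties":{"plan":{"type":"array","items":{"type":"array"}},"claw":{"type":"number"},"force":{"type":"number"}},"required":["plan"]}

```bash
mkdir -p pics
cat > h.py <<'E'
from bench import robot
import numpy as np, cv2
def save(img,n,scale=1,crop=None):
    if crop: r0,r1,c0,c1=crop; img=img[r0:r1,c0:c1]
    img=cv2.resize(img,None,fx=scale,fy=scale,interpolation=cv2.INTER_CUBIC)
    cv2.imwrite('pics/'+n,img[:,:,::-1])
def cam(n):
    p=robot.camera_params(n); f=210/np.tan(np.radians(p['vertical_fov'])/2)
    return p,f
def cloud(n,d):
    p,f=cam(n); R=np.array(p['orientation']);t=np.array(p['position'])
    r,c=np.mgrid[0:420,0:560]
    P=np.stack([(c-p['cx'])/f*d,(r-p['cy'])/f*d,d],-1)
    W=P@R.T+t; W[d==0]=np.nan
    return W
def proj(n,X):
    p,f=cam(n); R=np.array(p['orientation']);t=np.array(p['position'])
    q=(np.asarray(X,float)-t)@R
    return q[...,1]/q[...,2]*f+p['cy'], q[...,0]/q[...,2]*f+p['cx']
E
python3 - <<'E'
from h import *
s=robot.state(); print({k:np.round(v,3).tolist() for k,v in s.items()})
for n in ['scene','top']:
    p=robot.camera_params(n); print(n,{k:np.round(v,3).tolist() if not isinstance(v,str) else v for k,v in p.items()})
    i,d=robot.get_image(n); save(i,n+'0.png',1.4); np.savez(n+'0.npz',i=i,d=d)
E
```

```text
{'time': 0.0, 'joint_pos': [-1.207, 0.537, -0.004, 1.539, 0.003, 1.067, -0.071], 'qd': [0.001, 0.001, -0.0, 0.0, -0.0, -0.001, -0.001], 'joint_efforts': [-0.0, -57.097, 0.991, -25.161, -0.056, 0.018, 0.0], 'ee_pos': [270.585, 590.272, 201.623], 'ee_rot': [[-0.001, 0.417, 0.909], [-0.002, 0.909, -0.417], [-1.0, -0.002, 0.0]], 'wrist_force': [0.694, -0.081, -0.496], 'wrist_torque': [0.004, -0.005, 0.041], 'width': 0.999}
scene {'vertical_fov': 53.286, 'cx': 280.389, 'cy': 207.636, 'position': [1210.918, 83.411, 809.34], 'orientation': [[-0.097, 0.718, -0.689], [0.995, 0.071, -0.065], [0.003, -0.692, -0.722]]}
top {'vertical_fov': 55.522, 'cx': 280.984, 'cy': 213.54, 'position': [415.418, -8.978, 1212.48], 'orientation': [[0.006, -0.995, 0.099], [-1.0, -0.004, 0.02], [-0.02, -0.1, -0.995]]}
```

View pics/scene0.png

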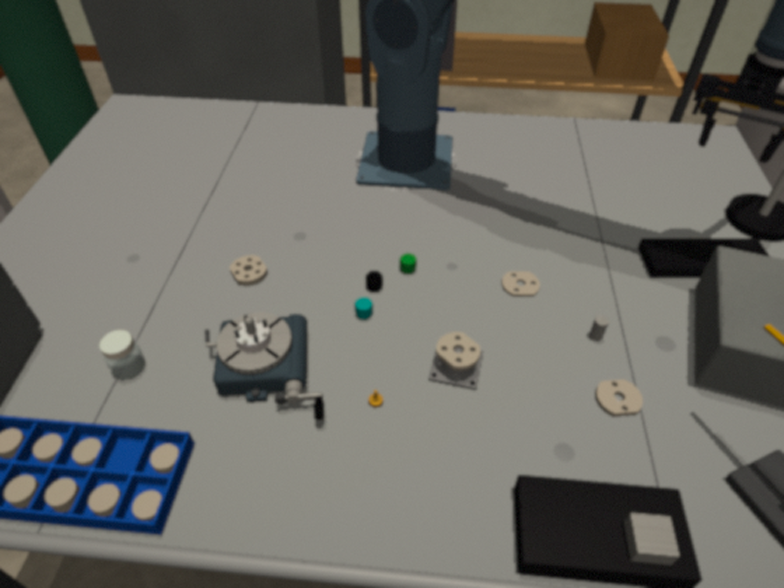

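View pics/top0.png

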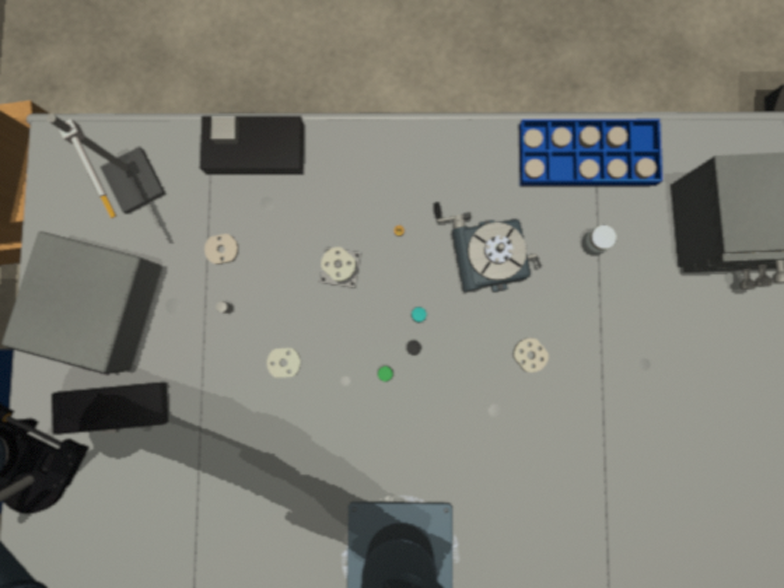

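Run:
```python
from h import *
for n in ['scene','top']:
    W=cloud(n,np.load(n+'0.npz')['d'])
    for t in ['disc','fixture','turntable','cap','jar','crank']:
        for o in robot.recognise(t,n)[:4]:
            r,c=[int(round(v)) for v in o['pixel']]
            print(n,t,round(o['p'],2),r,c,np.round(W[r,c]))
```

```text
scene disc 0.84 281 442 [636. 401.   2.]
scene disc 0.68 250 328 [608. 137.  49.]
scene disc 0.67 194 178 [ 432. -268.   18.]
scene disc 0.65 202 369 [397. 247.   3.]
scene fixture 0.73 266 323 [630. 128.  15.]
scene turntable 0.83 261 188 [ 683. -169.   66.]
scene cap 0.71 197 266 [434. -28.  32.]
scene cap 0.51 190 291 [395.  35.  26.]
scene cap 0.5 218 258 [510. -39.  31.]
scene jar 0.62 255 86 [ 683. -404.   58.]
scene crank 0.62 284 222 [710. -92.  28.]
scene crank 0.3 270 323 [637. 129.  10.]
top disc 0.93 251 375 [ 424. -266.   13.]
top disc 0.9 172 161 [663. 386.   9.]
top disc 0.89 259 202 [397. 254.   1.]
top disc 0.78 191 244 [598. 124.  48.]
top fixture 0.83 198 250 [583. 110.  12.]
top turntable 0.7 180 347 [ 625. -174.   84.]
top cap 0.47 257 375 [ 406. -266.   12.]
top jar 0.89 170 428 [ 657. -409.   73.]
top crank 0.55 155 317 [711. -93.  31.]
```

Run:
```python
from h import *
T=np.load('top0.npz')['i'];S=np.load('scene0.npz')['i']
a=cv2.resize(T[135:225,300:400],None,fx=4,fy=4,interpolation=cv2.INTER_CUBIC)
b=cv2.resize(T[165:215,215:270],None,fx=7,fy=7,interpolation=cv2.INTER_CUBIC)
def st(x,y):
    h=max(x.shape[0],y.shape[0]); f=lambda z:np.pad(z,((0,h-z.shape[0]),(0,0),(0,0)))
    return np.hstack([f(x),f(y)])
save(st(a,b),'c1.png')
a=cv2.resize(S[215:305,140:240],None,fx=4,fy=4,interpolation=cv2.INTER_CUBIC)
b=cv2.resize(S[230:280,300:350],None,fx=7,fy=7,interpolation=cv2.INTER_CUBIC)
save(st(a,b),'c2.png')
a=cv2.resize(T[210:280,255:325],None,fx=5,fy=5,interpolation=cv2.INTER_CUBIC)
b=cv2.resize(S[170:235,240:310],None,fx=5,fy=5,interpolation=cv2.INTER_CUBIC)
save(st(a,b),'c3.png')
```

```text
(no output)
```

View pics/c1.png

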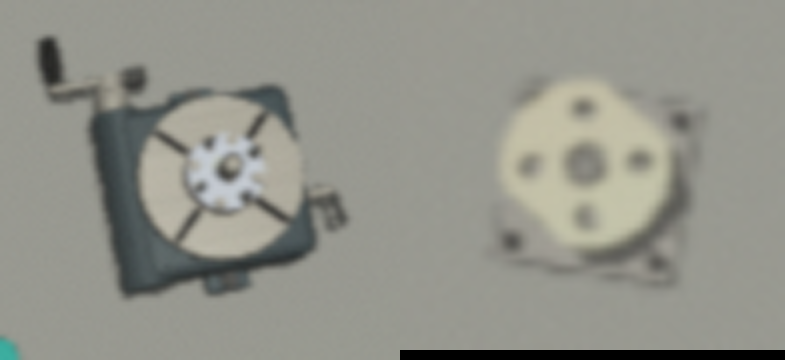

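View pics/c2.png

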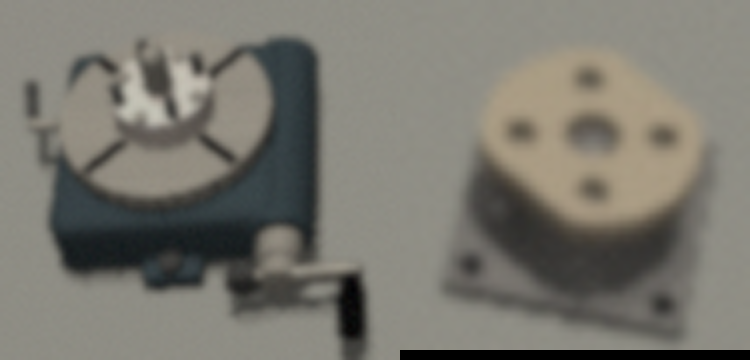

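View pics/c3.png

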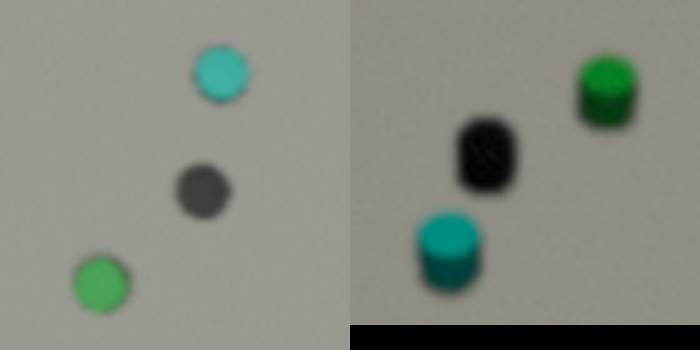

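```bash
cat >> h.py <<'E'
def rect(n,img,cx,cy,z,half=50,res=0.5):
    # orthophoto at plane z: image up=+x, right=-y (row 0 = x max)
    k=int(2*half/res); a=(np.arange(k)-k/2+.5)*res
    Y,X=np.meshgrid(cy-a,cx-a); 
    r,c=proj(n,np.stack([X,Y,np.full_like(X,z)],-1))
    return cv2.remap(img,c.astype(np.float32),r.astype(np.float32),cv2.INTER_CUBIC)
def avg(n,k=8):
    I=[];D=[]
    for _ in range(k):
        i,d=robot.get_image(n); I.append(i.astype(np.float32)); D.append(d)
    D=np.array(D); D[D==0]=np.nan
    return np.mean(I,0), np.nan_to_num(np.nanmedian(D,0))
E
python3 - <<'E'
from h import *
for n in ['top','scene']:
    i,d=avg(n,6); np.savez(n+'1.npz',i=i,d=d)
    W=cloud(n,d)
    # plane heights
    for nm,(cx,cy,z,r) in dict(disc=(600,123,50,33),platter=(645,-172,66,58),counter=(500,100,0,40)).items():
        m=(np.hypot(W[...,0]-cx,W[...,1]-cy)<r)&(abs(W[...,2]-z)<8)
        print(n,nm,m.sum(),np.nanmedian(W[m],axis=0).round(1))
out=[]
for nm,(cx,cy,z) in dict(disc=(600,123,50),ring=(640,-175,88)).items():
    row=[]
    for n in ['top','scene']:
        o=rect(n,np.load(n+'1.npz')['i'],cx,cy,z,48,.25)
        o=np.clip(o,0,255).astype(np.uint8)
        cv2.drawMarker(o,(192,192),(255,0,0),0,10)
        row.append(o[:, :])
    out.append(np.hstack(row))
save(np.hstack([out[0]]),'r_disc.png');save(out[1],'r_ring.png')
E
```

```text
top disc 300 [600.8 126.7  50.8]
top platter 578 [ 643.3 -171.    67.1]
top counter 540 [501.  100.3   1. ]
scene disc 429 [602.2 126.7  50.8]
scene platter 886 [ 657.8 -171.3   66.9]
scene counter 573 [500.9  99.8   1. ]
```

View pics/r_disc.png

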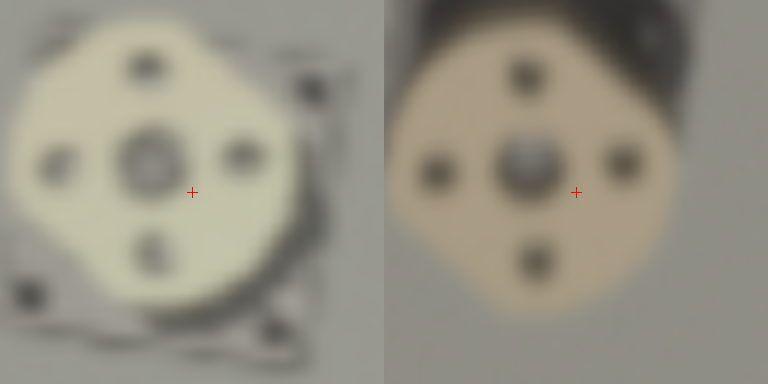

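View pics/r_ring.png

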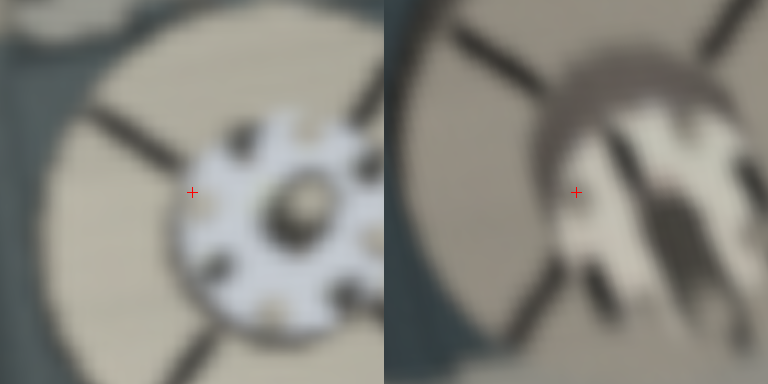

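```bash
cat > fit.py <<'E'
from h import *
from scipy.optimize import minimize
def disc_model(cx0,cy0,half,res,x,y,yaw,holes=True,sig=1.6):
    k=int(2*half/res); a=(np.arange(k)-k/2+.5)*res
    Y,X=np.meshgrid(cy0-a,cx0-a); dx=X-x;dy=Y-y
    u=dx*np.cos(yaw)+dy*np.sin(yaw); v=-dx*np.sin(yaw)+dy*np.cos(yaw)
    m=((np.hypot(u,v)<36)&(abs(v)<31)).astype(np.float32)
    if holes:
        m[np.hypot(u,v)<9]=0.2
        for q in range(4):
            t=np.pi/4+q*np.pi/2
            m[np.hypot(u-23*np.cos(t),v-23*np.sin(t))<5]=0
    return cv2.GaussianBlur(m,(0,0),sig/res)
def fit_disc(n,img,x,y,z,yaw,half=44,res=.5,sig=1.6,only_in=False):
    o=rect(n,img.astype(np.float32),x,y,z,half,res); g=o@np.array([.8,.7,-.5],np.float32) # yellowness+brightness
    k=o.shape[0]; a=(np.arange(k)-k/2+.5)*res; rr=np.hypot(*np.meshgrid(a,a))
    w=rr<(31 if only_in else 42)
    def f(p):
        m=disc_model(x,y,half,res,x+p[0],y+p[1],yaw+p[2]/30,sig=sig)
        return -np.corrcoef(m[w],g[w])[0,1]
    best=None
    r=minimize(f,[0,0,0],method='Nelder-Mead',options=dict(initial_simplex=[[0,0,0],[3,0,0],[0,3,0],[0,0,5]],xatol=.02,fatol=1e-6))
    return x+r.x[0],y+r.x[1],np.degrees(yaw+r.x[2]/30),-r.fun
E
python3 - <<'E'
from fit import *
for n in ['top','scene']:
    i=np.load(n+'1.npz')['i']
    for oi in [False,True]:
        print(n,oi,np.round(fit_disc(n,i,607,133,50,np.radians(45),only_in=oi),3))
# ring
i=np.load('top1.npz')['i']
o=rect('top',i,634,-199,88,40,.25)
b=o[...,2]-o[...,0]; print(np.percentile(b,[5,50,95]))
k=o.shape[0]; a=(np.arange(k)-k/2+.5)*.25
Y,X=np.meshgrid(-199-a,634-a)
def f(p):
    m=cv2.GaussianBlur((np.hypot(X-p[0],Y-p[1])<28).astype(np.float32),(0,0),6)
    w=np.hypot(X-634,Y+199)<38
    return -np.corrcoef(m[w],b[w])[0,1]
r=minimize(f,[632,-199],method='Nelder-Mead',options=dict(initial_simplex=[[632,-199],[635,-199],[632,-196]])); print(r.x,r.fun)
save(np.clip(o,0,255).astype(np.uint8),'ring_t.png',1.5)
save(np.clip(np.hstack([rect('scene',np.load('scene1.npz')['i'],634,-199,z,40,.25) for z in (88,101)]),0,255).astype(np.uint8),'ring_s.png',1.2)
E
```

```text
top False [607.572 133.482  47.727   0.903]
top True [607.459 133.137  47.187   0.961]
scene False [604.475 134.092  47.913   0.827]
scene True [605.575 134.195  47.988   0.974]
[-17.39868164 -11.29100418  11.56992416]
[ 631.27356625 -199.06410265] -0.8497107136002533
```

View pics/ring_t.png

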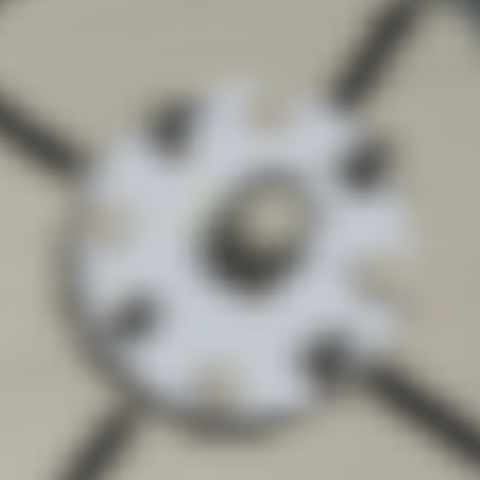

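View pics/ring_s.png

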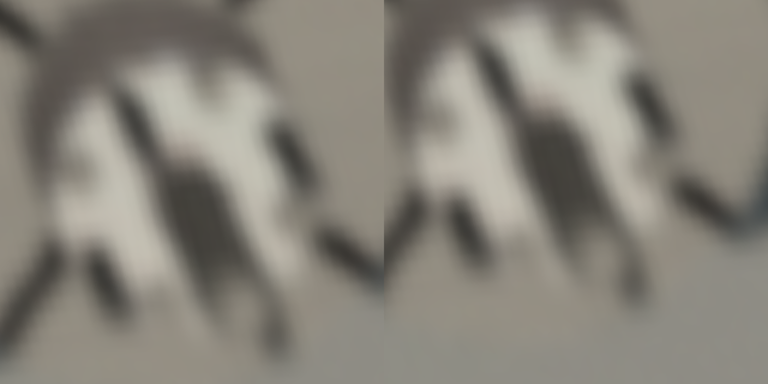

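```bash
cat >> h.py <<'E'
def go(x,y,z,jaw):
    s=robot.state(); R=np.array(s['ee_rot']); t=np.array(s['ee_pos'])
    sh=R.T@(np.array([x,y,z])-t)
    cur=np.degrees(np.arctan2(R[1,1],R[0,1])); 
    turn=-((jaw-cur+180)%360-180)
    print('t',round(s['time'],2),'ee',t.round(1),'jaw',round(cur,2),'tilt',R[:,0].round(4),'shift',sh.round(1),'turn',round(turn,1),'F',np.round(s['wrist_force'],1),'M',np.round(s['wrist_torque'],2),'w',round(s['width']*88,2),'q7',round(s['joint_pos'][6],2))
E
python3 - <<'E'
from h import *
go(606.5,133.6,120,-42.5)
E
```

```text
t 1.3 ee [270.8 590.9 202.5] jaw 65.38 tilt [ 0.  0. -1.] shift [  82.5 -275.9  495.7] turn 107.9 F [-0.3 -0.6  0.5] M [-0.03  0.04  0.  ] w 88.14 q7 -0.07
```

Emit:
{"op": "drive_tool", "data": {
  "plan": [
    [[0, -30, 55], 10.7],
    [[5, -60, 110], 21.4],
    [[10, -90, 165], 32],
    [[20, -120, 220], 43],
    [[30, -150, 275], 53],
    [[40, -185, 330], 64],
    [[50, -215, 385], 75],
    [[60, -245, 440], 85]
  ],
  "claw": 1,
  "force": 30
}}

```text
time: 2.3
ee_pos: [565.1, 189.9, 143.8]
ee_rot: [[0.001, 0.94, -0.341], [0.001, -0.341, -0.94], [-1.0, 0.0, -0.001]]
wrist_force: [0.4, 0.9, -0.2]
width: 1.003
```

Run:
```python
from h import *
go(606.5,133.6,110,-42.5)
```

```text
t 2.3 ee [565.1 189.9 143.8] jaw -19.95 tilt [ 7.e-04  6.e-04 -1.e+00] shift [33.8 58.1 38.8] turn 22.6 F [ 0.4  0.9 -0.2] M [-0.06  0.01  0.02] w 88.3 q7 -0.52
```

Emit:
{"op": "drive_tool", "data": {
  "plan": [
    [[15, 25, 18], 10.5],
    [[25, 45, 30], 18],
    [[33.8, 58, 38.8], 22.6],
    [[33.8, 58, 38.8], 22.6]
  ]
}}

```text
time: 2.8
ee_pos: [606.5, 132.3, 109.5]
ee_rot: [[-0.0, 0.736, -0.677], [-0.001, -0.677, -0.736], [-1.0, 0.0, 0.001]]
wrist_force: [0.8, 0.6, -0.1]
width: 0.999
```

Run:
```python
from h import *
go(606.5,133.6,45,-42.5)
i,d=robot.get_image('scene'); j,e=robot.get_image('top')
save(np.hstack([cv2.resize(i[170:290,270:400],None,fx=3,fy=3,interpolation=2),cv2.resize(j[130:250,185:315],None,fx=3,fy=3,interpolation=2)]),'g1.png')
r,c=proj('scene',robot.state()['ee_pos']); print(r,c)
for s in(-50,50):
  R=robot.state()['ee_rot']; print(proj('scene',robot.state()['ee_pos']+s*R[:,1]))
```

```text
t 2.8 ee [606.5 132.3 109.5] jaw -42.61 tilt [-1.e-04 -6.e-04 -1.e+00] shift [64.5 -0.9 -1. ] turn -0.1 F [ 0.8  0.6 -0.1] M [-0.04  0.17  0.  ] w 87.92 q7 -0.73
231.78813400873793 329.3559785326487
(np.float64(220.465113207095), np.float64(344.66050198297427))
(np.float64(243.69886622844402), np.float64(313.2570872773584))
```

View pics/g1.png

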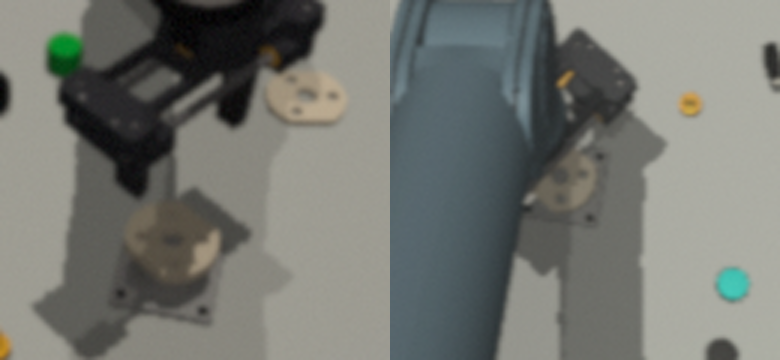

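Run:
```python
from h import *
i,d=robot.get_image('scene'); W=cloud('scene',d)
m=(abs(W[...,0]-606)<70)&(abs(W[...,1]-132)<75)&(W[...,2]>75)&(W[...,2]<200)
P=W[m]; R=np.array(robot.state()['ee_rot']); t=np.array(robot.state()['ee_pos'])
Q=(P-t)@R
print(len(Q)); rr,cc=np.where(m)
o=np.argsort(-Q[:,0])[:45]
for k in o: print(rr[k],cc[k],P[k].round(0),Q[k].round(1))
```

```text
238
211 350 [574. 176. 147.] [-36.4 -51.4  -8.3]
234 319 [646. 111. 147.] [-36.6  45.8  -9. ]
212 348 [577. 171. 147.] [-36.6 -45.8  -7.5]
211 351 [574. 178. 147.] [-37.1 -52.5 -10.1]
211 347 [576. 169. 148.] [-37.5 -45.6  -4.6]
208 343 [567. 160. 148.] [-37.7 -45.8   7.2]
212 349 [578. 173. 148.] [-37.8 -46.4  -9.6]
210 345 [573. 165. 148.] [-37.8 -44.4   0.2]
209 344 [570. 162. 148.] [-37.9 -45.    3.6]
233 319 [646. 110. 150.] [-39.8  46.1  -8.9]
210 346 [575. 166. 150.] [-39.9 -44.3  -2.5]
211 348 [578. 171. 151.] [-40.3 -45.   -7.6]
210 347 [575. 169. 151.] [-40.5 -45.5  -4.2]
211 349 [578. 173. 151.] [-40.5 -46.5  -9.1]
209 345 [573. 164. 151.] [-40.6 -44.4   0.6]
234 314 [651. 100. 151.] [-40.6  56.1  -4.4]
210 351 [575. 177. 151.] [-40.9 -51.6 -10.2]
235 317 [653. 106. 151.] [-40.9  53.7 -10.5]
209 351 [572. 177. 152.] [-41.1 -53.7  -8.4]
230 309 [641.  89. 152.] [-41.4  56.6   9.8]
209 352 [572. 179. 152.] [-41.4 -55.1 -10. ]
208 345 [571. 164. 152.] [-41.4 -46.    2.2]
235 316 [654. 104. 153.] [-42.3  56.1  -9.9]
233 313 [650.  98. 153.] [-42.4  56.9  -2.1]
210 348 [577. 17
[... 228 characters left out ...]
154.] [-43.2  53.3  -9.9]
210 350 [578. 175. 154.] [-43.4 -48.  -10.2]
208 344 [573. 162. 154.] [-43.4 -42.8   2.5]
233 314 [650. 100. 154.] [-43.6  56.2  -4.1]
232 320 [647. 112. 154.] [-43.8  45.2 -10.6]
207 344 [570. 162. 154.] [-43.9 -44.7   4.2]
206 343 [567. 160. 154.] [-43.9 -45.3   7.7]
231 311 [646.  94. 154.] [-44.1  57.3   3.5]
208 353 [572. 181. 155.] [-44.3 -56.6 -11. ]
230 310 [644.  91. 155.] [-44.4  57.1   6.6]
232 319 [648. 110. 155.] [-44.6  47.3  -9.6]
234 315 [654. 102. 155.] [-44.6  57.2  -8. ]
229 309 [641.  89. 155.] [-44.6  56.8   9.8]
231 320 [645. 112. 155.] [-44.7  43.9  -9.2]
208 346 [574. 166. 155.] [-44.8 -45.   -1.2]
208 351 [573. 177. 155.] [-45.1 -52.8  -8.6]
```

Run:
```python
from h import *
i,d=robot.get_image('scene'); W=cloud('scene',d)
R=np.array(robot.state()['ee_rot']); t=np.array(robot.state()['ee_pos'])
Q=(W-t)@R
m=(abs(Q[...,1])<110)&(abs(Q[...,2])<60)&(W[...,2]>75)&(W[...,2]<330)
q=Q[m]
for a in range(-200,0,8):
    k=(q[:,0]>=a)&(q[:,0]<a+8)
    if k.sum(): print(a,k.sum(),'y',np.percentile(q[k,1],[0,10,50,90,100]).round(0),'z',np.percentile(q[k,2],[0,10,50,90,100]).round(0))
save(i,'full.png',1.4)
print((d[195:245,300:360]==0).sum())
```

```text
-200 190 y [-36.  -5.  25.  35.  37.] z [-38. -36. -24.  12.  30.]
-192 90 y [-42. -37. -22.  16.  36.] z [-36. -35. -33. -23.  16.]
-184 34 y [-38. -27.   6.  16.  17.] z [-36. -35. -34. -19. -16.]
-176 24 y [ 7.  8. 13. 16. 16.] z [-23. -23. -19. -16.  -8.]
-168 75 y [-16.  -0.  10.  16.  17.] z [-26. -24. -10.  15.  19.]
-160 115 y [-41. -32.   9.  16.  18.] z [-26. -24. -20.  14.  18.]
-152 478 y [-93. -74.  37.  87.  94.] z [-36. -25. -10.  19.  32.]
-144 722 y [-94. -72.  45.  92.  94.] z [-36. -30. -15.  19.  34.]
-136 133 y [-93. -79.  74.  92.  93.] z [-36. -35. -23.  16.  35.]
-128 207 y [-90. -73. -51.  90.  92.] z [-36. -35. -29.  -5.  34.]
-120 332 y [-85. -53.  17.  84.  86.] z [-35. -34. -24.  20.  32.]
-112 130 y [-85. -63.  83.  85.  86.] z [-35. -34. -26.  15.  31.]
-104 36 y [-78. -53.  84.  85.  86.] z [-34. -31.  -6.  22.  29.]
-96 8 y [-55. -54. -52. -51. -51.] z [-4. -4. -2.  3.  3.]
-88 24 y [-61. -58. -53. -46. -44.] z [-11. -11.   2.   6.   8.]
-80 21 y [-60. -58. -48. -45. -45.] z [-12. -11.  -9.   5.   8.]
-72 23 y [-59. -57. -49. -46. -45.] z [-11. -10.  -9.  -2.   2.]
-64 52 y [-60. -52. -44.  59.  60.] z [-11. -11.  -5.   3.  11.]
-56 55 y [-59. -53. -44.  58.  59.] z [-12. -10.  -7.   6.  10.]
-48 52 y [-58. -51. -44.  57.  58.] z [-11. -11.  -7.   6.   8.]
-40 12 y [-55. -53. -45.  46.  51.] z [-11. -10.  -9.  -2.   4.]
8
```

View pics/full.png

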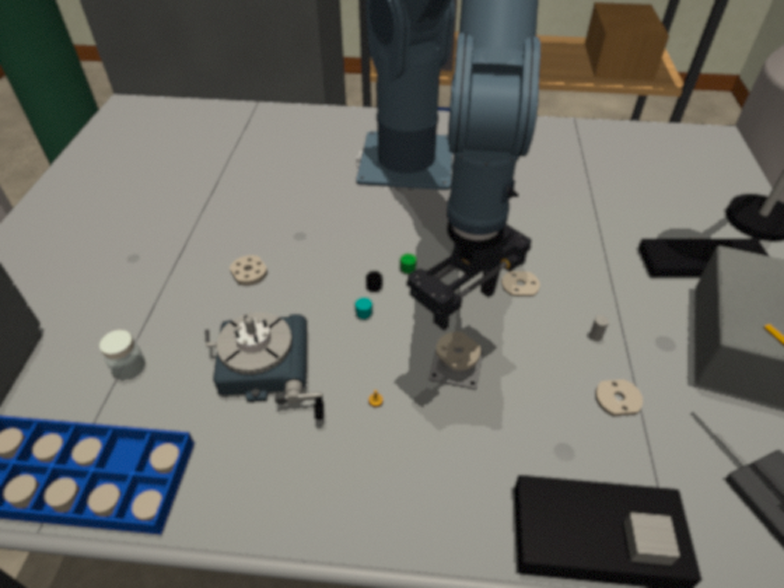

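Emit:
{"op": "drive_tool", "data": {
  "plan": [
    [[15, -0.9, -1], 0],
    [[30, -0.9, -1], 0],
    [[45, -0.9, -1], 0],
    [[45, -0.9, -1], 0]
  ]
}}

```text
time: 3.5
ee_pos: [604.9, 136.1, 63.6]
ee_rot: [[-0.002, 0.738, -0.674], [0.001, -0.674, -0.738], [-1.0, -0.002, 0.001]]
wrist_force: [-0.1, -0.3, -0.7]
width: 0.998
```

```bash
cat > tip.py <<'E'
from h import *
def run():
    i,d=robot.get_image('scene'); W=cloud('scene',d)
    R=np.array(robot.state()['ee_rot']); t=np.array(robot.state()['ee_pos'])
    Q=(W-t)@R
    for s in (-1,1):
        m=(Q[...,1]*s<70)&(Q[...,1]*s>38)&(abs(Q[...,2])<14)&(Q[...,0]<-24)&(Q[...,0]>-75)
        q=Q[m]; print(s,len(q),np.sort(q[:,0])[-8:].round(1),'y',np.percentile(q[:,1],[2,98]).round(1),'z',np.percentile(q[:,2],[2,98]).round(1))
    return i
E
python3 - <<'E'
from h import *
import tip
go(606.5,133.6,28,-42.5)
i=tip.run()
save(i,'g2.png',4,(190,290,270,400))
E
```

```text
t 3.5 ee [604.9 136.1  63.6] jaw -42.4 tilt [-2.1e-03  6.0e-04 -1.0e+00] shift [35.6  2.9  0.7] turn 0.1 F [-0.1 -0.3 -0.7] M [-0.1   0.15  0.02] w 87.84 q7 -0.7
-1 109 [-39.2 -38.7 -38.6 -38.2 -38.  -37.6 -37.4 -36.9] y [-59.1 -43.8] z [-10.9   7.5]
1 55 [-41.6 -41.5 -41.4 -41.  -40.3 -39.6 -37.5 -34.9] y [43.9 58.9] z [-11.3   8.6]
```

View pics/g2.png

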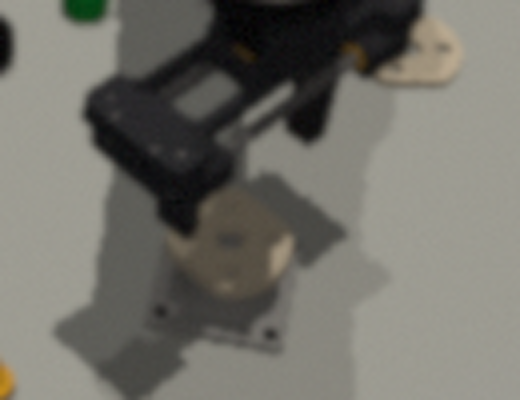

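Run:
```python
from h import *
import tip
for k in range(4):
    go(606.3,133.8,28,-42.5); tip.run()
```

```text
t 3.55 ee [605.7 136.   64.6] jaw -42.41 tilt [-6.e-04  9.e-04 -1.e+00] shift [36.6  2.   1.2] turn 0.1 F [ 0.4  1.6 -0.1] M [-0.02  0.1  -0.05] w 88.06 q7 -0.7
-1 112 [-38.1 -37.6 -37.3 -37.2 -36.8 -36.6 -34.  -33.7] y [-58.9 -44.4] z [-11.2   8.6]
1 55 [-41.7 -41.5 -40.6 -40.4 -39.9 -39.8 -37.7 -36.7] y [43.9 58.5] z [-11.3   8.7]
t 3.6 ee [606.3 136.1  65.3] jaw -42.41 tilt [ 7.0e-04  1.3e-03 -1.0e+00] shift [37.3  1.6  1.8] turn 0.1 F [0.1 0.2 0.6] M [-0.06  0.14 -0.01] w 87.95 q7 -0.7
-1 110 [-38.9 -38.8 -38.3 -38.  -37.9 -37.5 -37.4 -36.4] y [-59.5 -44. ] z [-11.    8.4]
1 57 [-41.9 -41.5 -41.1 -40.8 -40.7 -40.4 -40.3 -37.1] y [43.9 58.9] z [-11.7   8.2]
t 3.65 ee [606.6 136.2  65.7] jaw -42.41 tilt [ 0.0014  0.0015 -1.    ] shift [37.6  1.4  2. ] turn 0.1 F [ 0.8 -0.3 -0.1] M [-0.01  0.1   0.02] w 88.18 q7 -0.7
-1 108 [-39.8 -39.1 -38.7 -38.6 -38.5 -37.3 -35.3 -34.8] y [-58.8 -44. ] z [-11.4   8.4]
1 56 [-41.9 -41.1 -40.6 -40.4 -38.9 -38.7 -36.6 -35.9] y [43.8 58.8] z [-11.6   9. ]
t 3.7 ee [606.8 136.3  65.9] jaw -42.41 tilt [ 0.0019  0.0017 -1.    ] shift [37.9  1.3  2.2] turn 0.1 F [-0.1 -0.5  0.5] M [-0.06  0.12 -0.05] w 88.16 q7 -0.7
-1 107 [-39.  -38.2 -38.2 -37.8 -37.8 -36.8 -36.4 -35.3] y [-57.2 -43.7] z [-11.8   7.3]
1 54 [-42.8 -41.7 -41.4 -41.2 -41.1 -40.9 -39.4 -39.3] y [45.1 59.1] z [-11.6   8.3]
```

Emit:
{"op": "drive_tool", "data": {
  "plan": [
    [[18, 1.3, 2], 0],
    [[36, 1.3, 2], 0],
    [[54, 1.3, 2], 0],
    [[54, 1.3, 2], 0]
  ]
}}

```text
time: 4.25
ee_pos: [604.8, 133.8, 9.8]
ee_rot: [[-0.002, 0.738, -0.674], [0.001, -0.674, -0.738], [-1.0, -0.002, 0.001]]
wrist_force: [0.6, -0.0, -0.2]
width: 1.001
```

Run:
```python
from h import *
import tip
i=tip.run()
go(606.3,133.8,-9,-42.5)
save(i,'g3.png',4,(190,290,270,400))
```

```text
-1 91 [-38.6 -38.1 -37.5 -37.4 -37.4 -37.2 -36.7 -36.6] y [-58.9 -45. ] z [-10.9   9.2]
1 36 [-42.3 -40.5 -40.3 -39.7 -39.7 -38.7 -38.5 -38. ] y [44.2 57.6] z [-10.8   8.6]
t 4.3 ee [605.8 133.8  10.9] jaw -42.41 tilt [ 1.0e-04  1.1e-03 -1.0e+00] shift [19.9  0.4 -0.3] turn 0.1 F [-0.2 -0.4 -0.4] M [-0.1   0.11  0.01] w 87.97 q7 -0.67
```

View pics/g3.png

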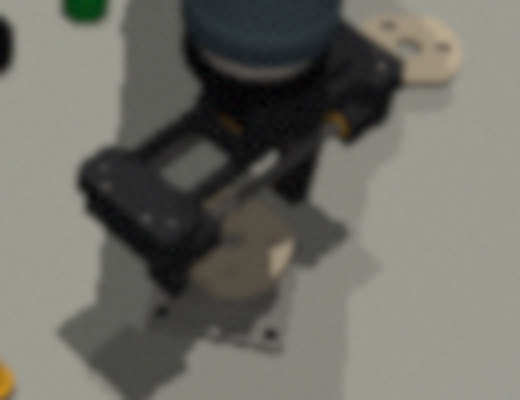

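Emit:
{"op": "drive_tool", "data": {
  "plan": [
    [[10, 0.4, -0.3], 0],
    [[19, 0.4, -0.3], 0],
    [[20, 0.4, -0.3], 0],
    [[20, 0.4, -0.3], 0]
  ]
}}

```text
time: 4.8
ee_pos: [606.3, 133.8, -9.1]
ee_rot: [[0.0, 0.738, -0.674], [0.001, -0.674, -0.738], [-1.0, -0.001, -0.001]]
wrist_force: [0.0, -0.5, 0.4]
width: 0.999
```

Run:
```python
from h import *
import tip
i=tip.run()
go(606.3,133.8,-9,-42.5)
save(i,'g4.png',4,(190,290,270,400))
```

```text
-1 80 [-41.8 -41.4 -41.  -40.  -38.7 -38.3 -36.9 -34.4] y [-59.1 -44. ] z [-11.1   6.4]
1 33 [-42.4 -42.3 -42.2 -41.8 -41.5 -40.4 -38.1 -37.5] y [42.9 58.2] z [-11.2   9.5]
t 4.85 ee [606.5 133.8  -8.9] jaw -42.41 tilt [ 5.0e-04  1.3e-03 -1.0e+00] shift [ 0.1 -0.1  0.1] turn 0.1 F [ 0.  -0.2 -0.8] M [-0.04  0.11 -0.03] w 88.13 q7 -0.66
```

View pics/g4.png

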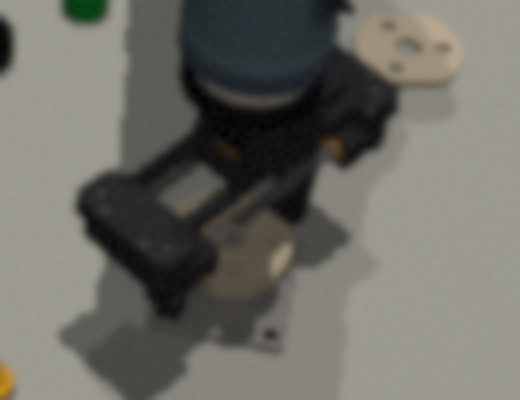

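Emit:
{"op": "drive_tool", "data": {
  "plan": [
    [[0, 0, 0], 0],
    [[0, 0, 0], 0],
    [[0, 0, 0], 0],
    [[0, 0, 0], 0],
    [[0, 0, 0], 0]
  ],
  "claw": -1,
  "force": 30
}}

```text
time: 5.48
ee_pos: [606.6, 133.8, -8.7]
ee_rot: [[0.001, 0.738, -0.674], [0.001, -0.674, -0.738], [-1.0, -0.0, -0.002]]
wrist_force: [0.2, -0.7, 1.4]
width: 0.697
```

Run:
```python
from h import *
go(606.3,133.8,-9,-42.5)
```

```text
t 5.47 ee [606.6 133.8  -8.7] jaw -42.41 tilt [ 8.0e-04  1.3e-03 -1.0e+00] shift [ 0.3 -0.2  0.2] turn 0.1 F [ 0.2 -0.7  1.4] M [-0.09  0.16 -0.06] w 61.31 q7 -0.66
```

Emit:
{"op": "drive_tool", "data": {
  "plan": [
    [[-8, 0, 0], 0],
    [[-25, 0, 0], 0],
    [[-50, 0, 0], 0],
    [[-75, 0, 0], 0],
    [[-100, 0, 0], 0],
    [[-110, 0, 0], 0],
    [[-110, 0, 0], 0],
    [[-110, 0, 0], 0]
  ]
}}

```text
time: 6.48
ee_pos: [605.7, 133.6, 100.4]
ee_rot: [[-0.001, 0.738, -0.674], [0.001, -0.674, -0.738], [-1.0, -0.001, -0.0]]
wrist_force: [-0.3, 0.2, -3.1]
width: 0.698
```

Run:
```python
from h import *
i,d=robot.get_image('scene');j,_=robot.get_image('top')
go(632.5,-199.5,100,-11.4)
save(np.hstack([cv2.resize(i[170:290,270:400],None,fx=3,fy=3,interpolation=2),cv2.resize(j[130:250,185:315],None,fx=3,fy=3,interpolation=2)]),'g5.png')
```

```text
t 6.58 ee [605.8 133.5 100.3] jaw -42.41 tilt [-1.e-03  8.e-04 -1.e+00] shift [ -0.  244.3 227.8] turn -31.0 F [-0.7 -1.3 -3. ] M [-0.03  0.14  0.  ] w 61.36 q7 -0.72
```

View pics/g5.png

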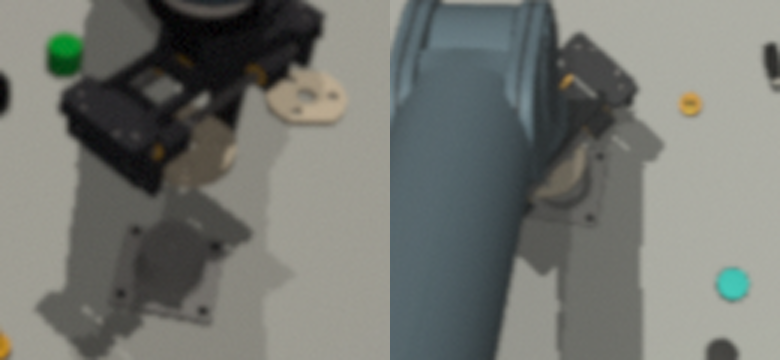

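Emit:
{"op": "drive_tool", "data": {
  "plan": [
    [[0, 35, 32], -5],
    [[0, 75, 70], -10],
    [[0, 118, 110], -16],
    [[0, 160, 150], -21],
    [[0, 200, 187], -26],
    [[0, 230, 215], -30],
    [[0, 243, 228], -31],
    [[0, 243, 228], -31]
  ]
}}

```text
time: 7.58
ee_pos: [630.4, -201.0, 99.2]
ee_rot: [[-0.002, 0.98, -0.201], [-0.0, -0.201, -0.98], [-1.0, -0.002, 0.0]]
wrist_force: [-0.2, 1.2, -2.7]
width: 0.7
```

Run:
```python
from h import *
i,d=robot.get_image('scene');j,_=robot.get_image('top')
go(631.8,-199.2,90,-11.4)
save(np.hstack([cv2.resize(i[160:280,120:250],None,fx=3,fy=3,interpolation=2),cv2.resize(j[115:235,290:420],None,fx=3,fy=3,interpolation=2)]),'g6.png')
```

```text
t 7.67 ee [ 631.2 -197.2   99.2] jaw -11.39 tilt [-0.002   0.0021 -1.    ] shift [9.2 1.  1.8] turn 0.0 F [ 0.3  0.2 -2.1] M [-0.1   0.08  0.03] w 61.03 q7 0.25
```

View pics/g6.png

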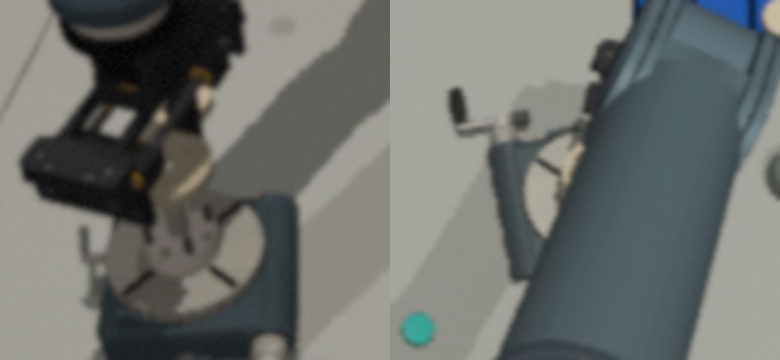

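Run:
```python
from h import *
from scipy.optimize import minimize
for n in ['top','scene']:
    i=np.load(n+'1.npz')['i'].astype(np.float32)
    o=rect(n,i,632,-199,66,75,.5); g=cv2.GaussianBlur(o.mean(2),(0,0),2)
    th=np.radians(np.arange(0,360,2))
    def prof(p,r):
        x=p[0]+r*np.cos(th); y=p[1]+r*np.sin(th)
        c=((-199-y)/.5+149.5).astype(np.float32); rr=((632-x)/.5+149.5).astype(np.float32)
        return cv2.remap(g,c[None],rr[None],1)[0]
    def f(p): 
        return -np.minimum(prof(p,57)-prof(p,63),50).mean()
    r=minimize(f,[632,-199],method='Nelder-Mead',options=dict(initial_simplex=[[632,-199],[635,-199],[632,-196]])); print(n,r.x,r.fun)
    e=(prof(r.x,57)-prof(r.x,63)); print(e[::15].round())
```

```text
top [ 631.848514   -198.71357699] -43.026981353759766
[33. 78. 48. 57. 60. 38. 79. 77. 19. 12. 41. 45.]
scene [ 633.77054503 -196.8390453 ] -29.13585090637207
[ 56.  53.  43.  56.  58. -29.   1. -30.  28.   0.  23.  56.]
```

Run:
```python
from h import *
go(632,-198.8,72,-11.4)
```

```text
t 7.67 ee [ 631.2 -197.2   99.2] jaw -11.39 tilt [-0.002   0.0021 -1.    ] shift [27.2  1.2  1.4] turn 0.0 F [ 0.3  0.2 -2.1] M [-0.1   0.08  0.03] w 61.03 q7 0.25
```

Emit:
{"op": "drive_tool", "data": {
  "plan": [
    [[10, 1.2, 1.4], 0],
    [[20, 1.2, 1.4], 0],
    [[27, 1.2, 1.4], 0],
    [[27, 1.2, 1.4], 0]
  ]
}}

```text
time: 8.18
ee_pos: [631.4, -198.3, 71.3]
ee_rot: [[-0.004, 0.98, -0.197], [0.002, -0.197, -0.98], [-1.0, -0.004, -0.002]]
wrist_force: [-0.9, 0.4, -1.9]
width: 0.695
```

Run:
```python
from h import *
i,d=robot.get_image('scene')
go(632,-198.8,67,-11.4)
save(i,'g7.png',6,(190,270,130,230))
i,d=robot.get_image('scene')
go(632,-198.8,67,-11.4)
print(proj('scene',[632,-198.8,116]),proj('scene',[632,-198.8,130]))
```

```text
t 8.22 ee [ 631.9 -198.6   71.9] jaw -11.39 tilt [-0.0025  0.0021 -1.    ] shift [4.9 0.2 0.1] turn 0.0 F [ 0.7 -0.8 -2.1] M [-0.06  0.04 -0.03] w 60.86 q7 0.26
t 8.28 ee [ 632.1 -198.8   72.3] jaw -11.39 tilt [-0.0019  0.0019 -1.    ] shift [ 5.3 -0.1  0. ] turn 0.0 F [ 0.2 -0.6 -2.3] M [-0.13  0.06 -0.06] w 61.16 q7 0.26
(np.float64(227.56009605578632), np.float64(176.95904932966266)) (np.float64(223.31431795418607), np.float64(175.82370495468382))
```

View pics/g7.png

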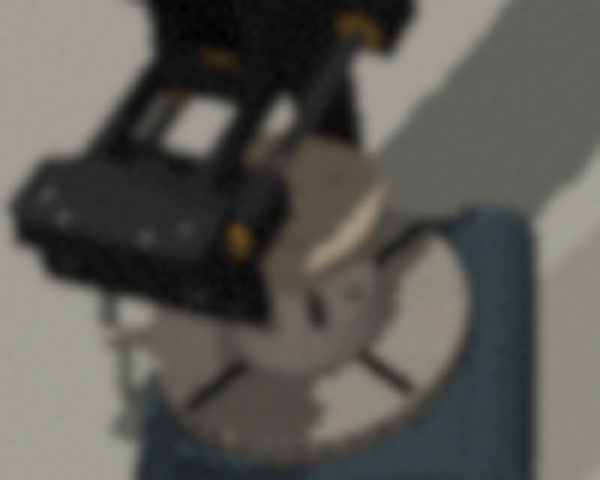

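Emit:
{"op": "drive_tool", "data": {
  "plan": [
    [[3, 0, 0], 0],
    [[6, 0, 0], 0],
    [[8, 0, 0], 0],
    [[8, 0, 0], 0]
  ]
}}

```text
time: 8.78
ee_pos: [632.0, -198.7, 64.1]
ee_rot: [[-0.002, 0.98, -0.198], [0.002, -0.198, -0.98], [-1.0, -0.003, -0.002]]
wrist_force: [-1.1, 0.0, -3.1]
width: 0.696
```

Run:
```python
from h import *
for _ in range(2):
    go(632,-198.8,61,-11.4); robot.get_image('scene')
go(632,-198.8,61,-11.4)
```

```text
t 8.78 ee [ 632.  -198.7   64.1] jaw -11.39 tilt [-0.0022  0.002  -1.    ] shift [3.1 0.  0.1] turn 0.0 F [-1.1  0.  -3.1] M [-0.11  0.11  0.04] w 61.28 q7 0.27
t 8.82 ee [ 632.1 -198.8   64.2] jaw -11.4 tilt [-0.002  0.002 -1.   ] shift [ 3.2 -0.1  0. ] turn 0.0 F [ 0.9  0.1 -2.2] M [ 0.01  0.1  -0.  ] w 61.67 q7 0.27
t 8.88 ee [ 632.2 -198.9   64.3] jaw -11.4 tilt [-0.0018  0.0019 -1.    ] shift [ 3.3 -0.2 -0. ] turn 0.0 F [-0.7  0.2 -2.9] M [-0.04  0.03  0.  ] w 60.82 q7 0.27
```

Bottom about 113, no contact. Continue down to about 106.

Emit:
{"op": "drive_tool", "data": {
  "plan": [
    [[2, 0, 0], 0],
    [[4, 0, 0], 0],
    [[6, 0, 0], 0],
    [[7, 0, 0], 0]
  ]
}}

```text
time: 9.38
ee_pos: [632.3, -198.9, 57.3]
ee_rot: [[-0.001, 0.98, -0.198], [0.002, -0.198, -0.98], [-1.0, -0.002, -0.001]]
wrist_force: [0.9, -0.1, -1.7]
width: 0.7
```

Run:
```python
from h import *
for _ in range(2):
    go(632,-198.8,61,-11.4); robot.get_image('scene')
go(632,-198.8,61,-11.4)
```

```text
t 9.38 ee [ 632.3 -198.9   57.3] jaw -11.4 tilt [-0.0014  0.0018 -1.    ] shift [-3.7 -0.4 -0.1] turn 0.0 F [ 0.9 -0.1 -1.7] M [-0.1  -0.04  0.01] w 61.56 q7 0.27
t 9.43 ee [ 632.3 -198.9   57.2] jaw -11.39 tilt [-0.0015  0.0018 -1.    ] shift [-3.8 -0.3 -0. ] turn 0.0 F [ 1.4 -0.4 -2.8] M [-0.15 -0.17 -0.  ] w 60.99 q7 0.27
t 9.47 ee [ 632.3 -198.9   57.3] jaw -11.4 tilt [-0.0015  0.0018 -1.    ] shift [-3.7 -0.3 -0. ] turn 0.0 F [ 0.4 -0.1 -2.7] M [-0.15 -0.18  0.06] w 61.22 q7 0.27
```

Emit:
{"op": "drive_tool", "data": {
  "plan": [
    [[2, 0, 0], 0],
    [[4, 0, 0], 0],
    [[4.5, 0, 0], 0],
    [[4.5, 0, 0], 0]
  ]
}}

```text
time: 9.98
ee_pos: [632.3, -198.9, 52.7]
ee_rot: [[-0.002, 0.98, -0.198], [0.002, -0.198, -0.98], [-1.0, -0.002, -0.001]]
wrist_force: [1.5, -1.2, -3.1]
width: 0.699
```

Run:
```python
from h import *
for _ in range(2):
    go(632,-198.8,61,-11.4); robot.get_image('scene')
go(632,-198.8,61,-11.4)
```

```text
t 9.97 ee [ 632.3 -198.9   52.7] jaw -11.39 tilt [-0.0015  0.0017 -1.    ] shift [-8.3 -0.4 -0. ] turn 0.0 F [ 1.5 -1.2 -3.1] M [-0.18 -0.2  -0.01] w 61.48 q7 0.27
t 10.03 ee [ 632.3 -198.9   52.7] jaw -11.4 tilt [-0.0015  0.0017 -1.    ] shift [-8.3 -0.4 -0. ] turn 0.0 F [ 1.  -0.8 -3.8] M [-0.13 -0.15 -0.  ] w 61.47 q7 0.27
t 10.07 ee [ 632.3 -198.9   52.7] jaw -11.39 tilt [-0.0015  0.0017 -1.    ] shift [-8.3 -0.4 -0. ] turn 0.0 F [ 2.1 -0.2 -4.1] M [-0.17 -0.15  0.04] w 61.05 q7 0.27
```

Emit:
{"op": "drive_tool", "data": {
  "plan": [
    [[0, 0.3, 0], 0],
    [[0, 0.3, 0], 0],
    [[0, 0.3, 0], 0]
  ],
  "claw": 0.46,
  "force": 5
}}

```text
time: 10.45
ee_pos: [632.7, -199.0, 52.9]
ee_rot: [[-0.001, 0.98, -0.198], [0.002, -0.198, -0.98], [-1.0, -0.002, -0.001]]
wrist_force: [0.1, -0.6, -0.4]
width: 0.73
```

Run:
```python
from h import *
i,d=robot.get_image('scene')
go(632,-198.8,61,-11.4)
save(i,'g8.png',6,(190,270,130,230))
W=cloud('scene',d); m=(np.hypot(W[...,0]-632,W[...,1]+199)<34)&(W[...,2]>92)&(W[...,2]<125)
print(m.sum(),np.percentile(W[m][:,2],[5,25,50,75,95]))
```

```text
t 10.5 ee [ 632.7 -198.9   52.8] jaw -11.39 tilt [-0.0013  0.0017 -1.    ] shift [-8.2 -0.7  0. ] turn 0.0 F [0.8 0.5 0.3] M [-0.04 -0.    0.02] w 64.04 q7 0.27
331 [ 96.78526388  98.28952304  99.26428578 100.66342822 112.71851245]
```

View pics/g8.png

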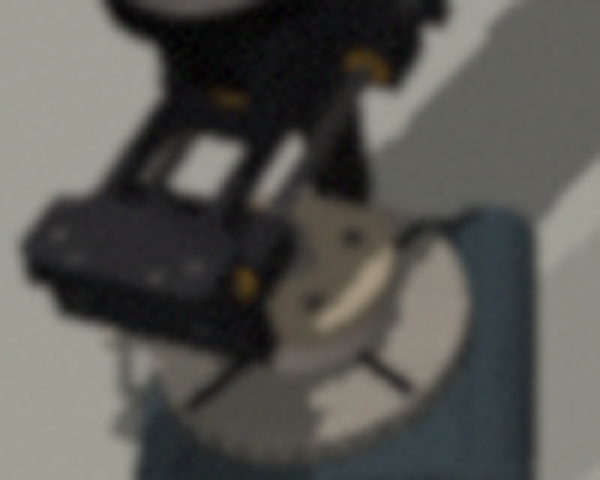

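Emit:
{"op": "drive_tool", "data": {
  "plan": [
    [[0, 0, 0], 0],
    [[0, 0, 0], 0],
    [[-5, 0, 0], 0],
    [[-25, 0, 0], 0],
    [[-50, 0, 0], 0],
    [[-75, 0, 0], 0],
    [[-85, 0, 0], 0]
  ],
  "claw": 0.9
}}

```text
time: 11.38
ee_pos: [634.1, -199.7, 140.8]
ee_rot: [[0.002, 0.98, -0.198], [0.001, -0.198, -0.98], [-1.0, 0.002, -0.001]]
wrist_force: [-0.3, -0.6, -0.0]
width: 0.951
```

Run:
```python
from h import *
from scipy.optimize import minimize
go(632,-198.8,61,-11.4)
# cap from top1 & scene1
for n in ['top','scene']:
    i=np.load(n+'1.npz')['i'].astype(np.float32)
    W=cloud(n,np.load(n+'1.npz')['d'])
    r,c=(248,295) if n=='top' else (198,267)
    P=W[r-4:r+5,c-4:c+5].reshape(-1,3); print(n,np.nanmedian(P,0).round(1),i[r,c].round())
    x0,y0=np.nanmedian(P,0)[:2]
    best=[]
    for z in (30,):
        o=rect(n,i,x0,y0,z,30,.25).mean(2)
        k=o.shape[0];a=(np.arange(k)-k/2+.5)*.25; Y,X=np.meshgrid(y0-a,x0-a)
        f=lambda p:np.corrcoef(cv2.GaussianBlur((np.hypot(X-p[0],Y-p[1])<16).astype(np.float32),(0,0),6).ravel(),o.ravel())[0,1]
        q=minimize(f,[x0,y0],method='Nelder-Mead',options=dict(initial_simplex=[[x0,y0],[x0+4,y0],[x0,y0+4]])); print(z,q.x.round(2),q.fun)
    save(np.clip(rect(n,i,x0,y0,30,30,.25),0,255).astype(np.uint8),'cap_%s.png'%n)
i,d=robot.get_image('scene')
save(i,'g9.png',6,(190,270,130,230))
```

```text
t 11.38 ee [ 634.1 -199.7  140.8] jaw -11.4 tilt [ 2.4e-03  8.0e-04 -1.0e+00] shift [79.8 -2.4 -0.4] turn -0.0 F [-0.3 -0.6 -0. ] M [-0.08  0.05 -0.05] w 83.7 q7 0.24
top [431.6 -27.1  30.8] [64. 63. 60.]
30 [432.03 -27.48] -0.9929480488308545
scene [436.8 -25.1  30.9] [10.  8. 11.]
30 [446.76 -24.36] -0.7703758639125897
```

View pics/g9.png

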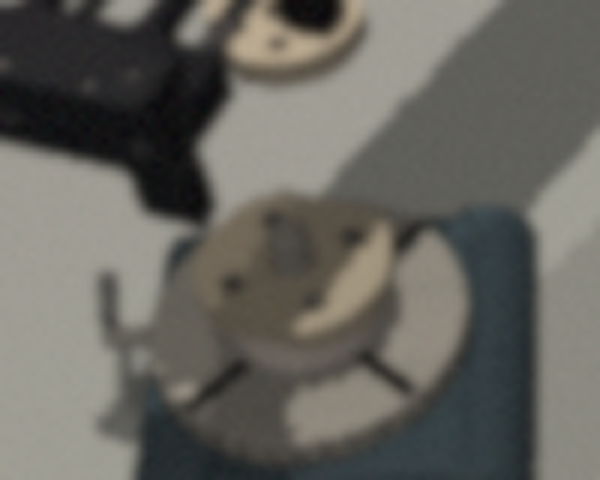

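View pics/cap_scene.png

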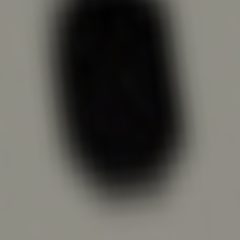

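View pics/cap_top.png

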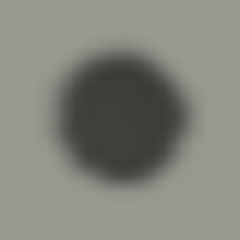

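Run:
```python
from h import *
i,d=robot.get_image('scene')
W=cloud('scene',d); m=(np.hypot(W[...,0]-632,W[...,1]+199)<33)&(np.hypot(W[...,0]-632,W[...,1]+199)>13)&(W[...,2]>90)&(W[...,2]<112)
P=W[m];A=np.c_[P[:,:2]-[632,-199],np.ones(len(P))]; s=np.linalg.lstsq(A,P[:,2],rcond=None)[0]; print(len(P),s,np.std(P[:,2]-A@s))
go(431.7,-27.3,60,62)
```

```text
426 [-1.11769617e-02  4.51409519e-03  9.88560701e+01] 1.641308312665267
t 11.47 ee [ 633.7 -199.4  139.6] jaw -11.4 tilt [ 0.0014  0.0011 -1.    ] shift [  79.5 -232.1 -128.7] turn -73.4 F [-1.4 -0.8 -0.8] M [-0.08  0.08 -0.01] w 83.77 q7 0.24
```

Emit:
{"op": "drive_tool", "data": {
  "plan": [
    [[0, -25, -14], -10],
    [[0, -60, -33], -20],
    [[0, -100, -55], -30],
    [[10, -140, -78], -40],
    [[25, -180, -100], -50],
    [[45, -210, -117], -60],
    [[60, -228, -127], -70],
    [[70, -232, -128.7], -73.4]
  ],
  "claw": 0.7
}}

```text
time: 12.48
ee_pos: [429.5, -26.3, 68.4]
ee_rot: [[-0.002, 0.465, 0.885], [0.002, 0.885, -0.465], [-1.0, 0.001, -0.002]]
wrist_force: [0.1, -0.1, 0.3]
width: 0.848
```

Run:
```python
from h import *
go(431.7,-27.3,20,62)
```

```text
t 12.47 ee [429.5 -26.3  68.4] jaw 62.29 tilt [-0.0015  0.0017 -1.    ] shift [48.4  0.1  2.5] turn 0.3 F [ 0.1 -0.1  0.3] M [-0.01 -0.04  0.04] w 74.65 q7 1.06
```

Emit:
{"op": "drive_tool", "data": {
  "plan": [
    [[15, 0, 2], 0],
    [[30, 0, 2.3], 0],
    [[47, 0, 2.3], 0],
    [[47, 0, 2.3], 0]
  ]
}}

```text
time: 12.98
ee_pos: [430.5, -27.5, 20.0]
ee_rot: [[-0.004, 0.466, 0.885], [0.001, 0.885, -0.466], [-1.0, -0.001, -0.005]]
wrist_force: [-0.3, 0.2, 0.6]
width: 0.85
```

Run:
```python
from h import *
i,d=robot.get_image('scene'); j,e=robot.get_image('top')
go(431.7,-27.3,-30,62)
save(np.hstack([cv2.resize(i[140:240,200:320],None,fx=3.3,fy=3.3,interpolation=2),cv2.resize(j[190:290,235:355],None,fx=3.3,fy=3.3,interpolation=2)]),'k1.png')
```

```text
t 13.07 ee [431.5 -27.5  21.2] jaw 62.24 tilt [-0.002   0.0015 -1.    ] shift [51.2  0.2  0.2] turn 0.2 F [-0.4 -0.3  0.9] M [-0.02  0.07 -0.01] w 75.14 q7 1.07
```

View pics/k1.png

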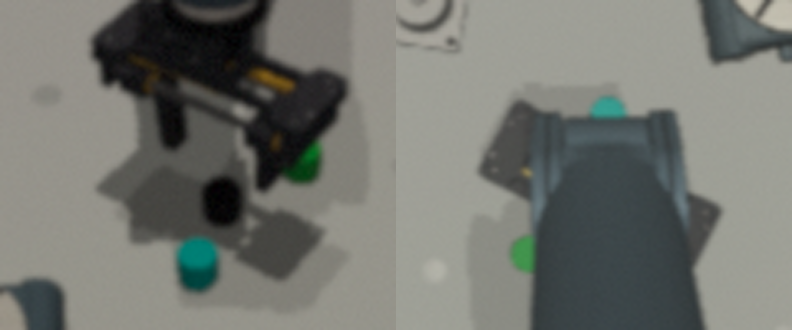

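Emit:
{"op": "drive_tool", "data": {
  "plan": [
    [[15, 0.2, 0.2], 0],
    [[30, 0.2, 0.2], 0],
    [[42, 0.2, 0.2], 0],
    [[50, 0.2, 0.2], 0],
    [[51, 0.2, 0.2], 0],
    [[51, 0.2, 0.2], 0]
  ]
}}

```text
time: 13.82
ee_pos: [431.8, -27.3, -29.7]
ee_rot: [[-0.002, 0.466, 0.885], [0.001, 0.885, -0.466], [-1.0, 0.0, -0.002]]
wrist_force: [-0.1, -0.3, 0.8]
width: 0.85
```

Run:
```python
from h import *
go(431.7,-27.3,-30,62)
i,d=robot.get_image('scene')
go(431.7,-27.3,-30,62)
save(i[140:240,200:320],'k2.png',5)
```

```text
t 13.82 ee [431.8 -27.3 -29.7] jaw 62.24 tilt [-0.0019  0.0015 -1.    ] shift [ 0.3  0.  -0.1] turn 0.2 F [-0.1 -0.3  0.8] M [ 0.04  0.01 -0.  ] w 74.84 q7 1.07
t 13.88 ee [431.9 -27.3 -29.6] jaw 62.24 tilt [-0.0015  0.0015 -1.    ] shift [ 0.4 -0.1 -0.2] turn 0.2 F [-0.5 -1.   0.3] M [ 0.04 -0.    0.01] w 74.78 q7 1.07
```

View pics/k2.png

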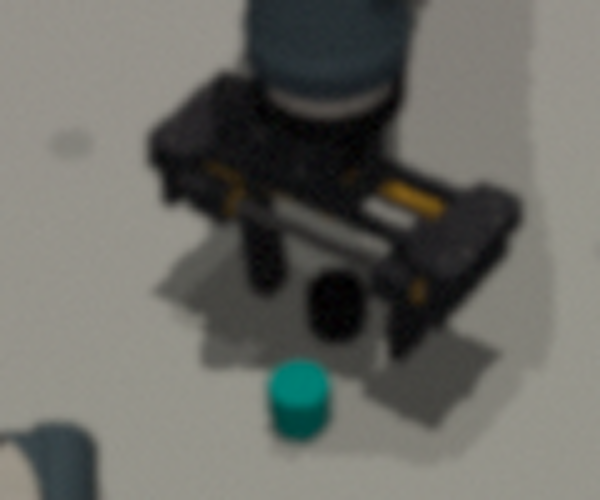

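Emit:
{"op": "drive_tool", "data": {
  "plan": [
    [[0, 0, 0], 0],
    [[0, 0, 0], 0],
    [[0, 0, 0], 0],
    [[0, 0, 0], 0],
    [[0, 0, 0], 0],
    [[0, 0, 0], 0]
  ],
  "claw": -1,
  "force": 15
}}

```text
time: 14.62
ee_pos: [431.9, -27.3, -29.6]
ee_rot: [[-0.002, 0.466, 0.885], [0.002, 0.885, -0.466], [-1.0, 0.001, -0.002]]
wrist_force: [-0.3, -0.1, 0.6]
width: 0.351
```

Run:
```python
from h import *
go(431.7,-27.3,120,62)
```

```text
t 14.62 ee [431.9 -27.3 -29.6] jaw 62.24 tilt [-0.0015  0.0015 -1.    ] shift [-149.6    0.    -0.5] turn 0.2 F [-0.3 -0.1  0.6] M [-0.05  0.04  0.06] w 30.87 q7 1.07
```

Emit:
{"op": "drive_tool", "data": {
  "plan": [
    [[-8, 0, 0], 0],
    [[-30, 0, 0], 0],
    [[-60, 0, 0], 0],
    [[-90, 0, 0], 0],
    [[-115, 0, 0], 0],
    [[-135, 0, 0], 0],
    [[-142, 0, 0], 0],
    [[-142, 0, 0], 0]
  ]
}}

```text
time: 15.62
ee_pos: [432.3, -27.5, 112.6]
ee_rot: [[-0.001, 0.466, 0.885], [0.002, 0.885, -0.466], [-1.0, 0.001, -0.001]]
wrist_force: [0.1, 1.0, -0.5]
width: 0.348
```

Run:
```python
from h import *
i,d=robot.get_image('scene')
go(632.5,-198.9,112,62)
save(i[110:230,200:330],'k3.png',4)
```

```text
t 15.68 ee [431.8 -27.5 112.1] jaw 62.25 tilt [-0.0019  0.0015 -1.    ] shift [ -0.5 -58.2 257.4] turn 0.2 F [ 0.5 -0.6 -0.2] M [-0.03  0.01  0.02] w 30.86 q7 1.06
```

View pics/k3.png

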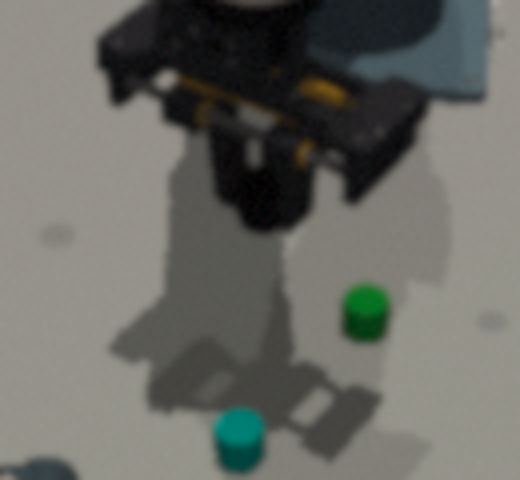

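Emit:
{"op": "drive_tool", "data": {
  "plan": [
    [[0, -7, 30], 0],
    [[0, -18, 80], 0],
    [[0, -31, 135], 0],
    [[0, -43, 190], 0],
    [[0, -52, 230], 0],
    [[0, -57, 252], 0],
    [[0, -58, 257.4], 0],
    [[0, -58, 257.4], 0]
  ]
}}

```text
time: 16.68
ee_pos: [631.7, -198.0, 110.4]
ee_rot: [[-0.004, 0.465, 0.885], [0.002, 0.885, -0.465], [-1.0, 0.0, -0.004]]
wrist_force: [0.0, 0.6, -0.7]
width: 0.35
```

Run:
```python
from h import *
for _ in range(3):
    i,d=robot.get_image('scene'); go(632.5,-198.9,90,62)
save(i[160:280,120:250],'k4.png',4)
```

```text
t 16.73 ee [ 631.6 -197.7  110.8] jaw 62.28 tilt [-0.0035  0.0024 -1.    ] shift [20.8 -0.7  1.4] turn 0.3 F [ 0.  -0.6 -0.2] M [-0.05  0.05 -0.05] w 31.1 q7 1.36
t 16.77 ee [ 631.8 -197.5  111.1] jaw 62.3 tilt [-0.0031  0.0023 -1.    ] shift [21.1 -0.9  1.4] turn 0.3 F [0.5 0.9 1.3] M [-0.01 -0.03  0.01] w 30.79 q7 1.36
t 16.82 ee [ 631.9 -197.6  111.3] jaw 62.3 tilt [-0.0028  0.0022 -1.    ] shift [21.3 -0.8  1.2] turn 0.3 F [ 0.5 -0.1 -0.1] M [-0.05 -0.08 -0.02] w 31.16 q7 1.36
```

View pics/k4.png

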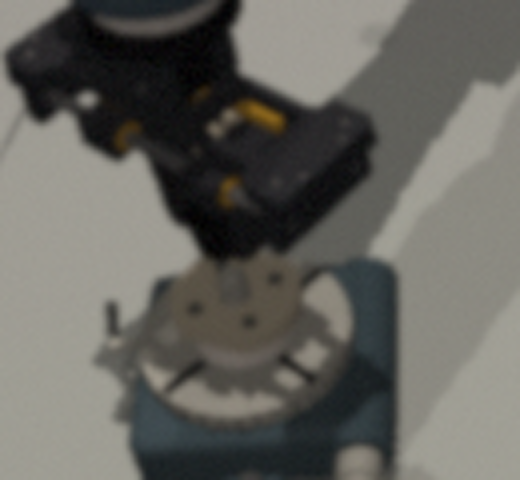

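Emit:
{"op": "drive_tool", "data": {
  "plan": [
    [[8, -0.8, 1.2], 0],
    [[16, -0.8, 1.2], 0],
    [[21, -0.8, 1.2], 0],
    [[21, -0.8, 1.2], 0],
    [[21, -0.8, 1.2], 0]
  ]
}}

```text
time: 17.45
ee_pos: [632.7, -198.9, 90.4]
ee_rot: [[-0.003, 0.465, 0.885], [0.002, 0.885, -0.465], [-1.0, 0.001, -0.003]]
wrist_force: [-0.9, 0.6, -0.5]
width: 0.351
```

Run:
```python
from h import *
i,d=robot.get_image('scene'); go(632.5,-198.9,84,62)
save(i[190:260,140:220],'k5.png',7)
```

```text
t 17.5 ee [ 632.7 -199.    90.5] jaw 62.29 tilt [-0.0024  0.002  -1.    ] shift [ 6.5 -0.1 -0.2] turn 0.3 F [ 0.2 -0.5  0.4] M [-0.03  0.01  0.02] w 30.97 q7 1.37
```

View pics/k5.png

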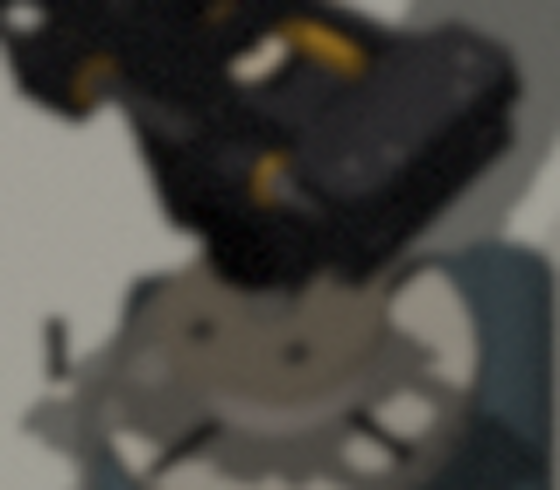

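Post lies under the cap mouth. Go down slowly into the taper.

Emit:
{"op": "drive_tool", "data": {
  "plan": [
    [[2, 0, 0], 0],
    [[4, 0, 0], 0],
    [[6, 0, 0], 0],
    [[7.5, 0, 0], 0],
    [[7.5, 0, 0], 0]
  ]
}}

```text
time: 18.12
ee_pos: [632.6, -198.9, 82.9]
ee_rot: [[-0.003, 0.465, 0.885], [0.002, 0.885, -0.465], [-1.0, 0.001, -0.003]]
wrist_force: [0.1, 0.7, -0.3]
width: 0.349
```

Run:
```python
from h import *
for _ in range(3): go(632.5,-198.9,84,62); robot.get_image('scene')
```

```text
t 18.12 ee [ 632.6 -198.9   82.9] jaw 62.3 tilt [-0.0027  0.0021 -1.    ] shift [-1.1 -0.  -0.1] turn 0.3 F [ 0.1  0.7 -0.3] M [-0.02 -0.02  0.02] w 30.73 q7 1.37
t 18.18 ee [ 632.7 -198.9   83. ] jaw 62.29 tilt [-0.0025  0.0021 -1.    ] shift [-1.  -0.1 -0.2] turn 0.3 F [-0.3 -0.5  1.2] M [0.04 0.06 0.01] w 30.79 q7 1.37
t 18.23 ee [ 632.7 -198.9   83. ] jaw 62.3 tilt [-0.0024  0.002  -1.    ] shift [-1.  -0.1 -0.2] turn 0.3 F [ 0.5  0.3 -0.4] M [ 0.03 -0.03  0.03] w 30.9 q7 1.37
```

Mouth ≈112.6, no contact. On down to ≈103.

Emit:
{"op": "drive_tool", "data": {
  "plan": [
    [[2, 0, 0], 0],
    [[4, 0, 0], 0],
    [[6, 0, 0], 0],
    [[8, 0, 0], 0],
    [[10, 0, 0], 0],
    [[10, 0, 0], 0]
  ]
}}

```text
time: 19.02
ee_pos: [632.6, -198.9, 72.9]
ee_rot: [[-0.003, 0.465, 0.885], [0.002, 0.885, -0.465], [-1.0, 0.001, -0.003]]
wrist_force: [-0.3, -0.1, -0.1]
width: 0.352
```

Run:
```python
from h import *
for _ in range(3): go(632.5,-198.9,84,62); robot.get_image('scene')
```

```text
t 19.02 ee [ 632.6 -198.9   72.9] jaw 62.3 tilt [-0.0026  0.0021 -1.    ] shift [-11.1  -0.1  -0.1] turn 0.3 F [-0.3 -0.1 -0.1] M [ 0.03  0.03 -0.06] w 30.97 q7 1.37
t 19.07 ee [ 632.7 -198.9   73. ] jaw 62.3 tilt [-0.0024  0.002  -1.    ] shift [-11.   -0.1  -0.2] turn 0.3 F [ 1.4  0.3 -0.2] M [ 0.    0.02 -0.01] w 31.08 q7 1.37
t 19.12 ee [ 632.8 -198.9   73.1] jaw 62.3 tilt [-0.0022  0.002  -1.    ] shift [-10.9  -0.2  -0.3] turn 0.3 F [-0.6  0.1 -0.2] M [ 0.02 -0.03 -0.02] w 31.13 q7 1.37
```

Emit:
{"op": "drive_tool", "data": {
  "plan": [
    [[1, 0, 0], 0],
    [[2, 0, 0], 0],
    [[3, 0, 0], 0],
    [[4, 0, 0], 0],
    [[4, 0, 0], 0]
  ]
}}

```text
time: 19.8
ee_pos: [632.7, -198.9, 69.1]
ee_rot: [[-0.002, 0.465, 0.885], [0.002, 0.885, -0.465], [-1.0, 0.001, -0.003]]
wrist_force: [0.6, 0.2, 0.0]
width: 0.352
```

Run:
```python
from h import *
for _ in range(3): go(632.5,-198.9,84,62); robot.get_image('scene')
```

```text
t 19.8 ee [ 632.7 -198.9   69.1] jaw 62.3 tilt [-0.0023  0.0021 -1.    ] shift [-14.9  -0.1  -0.3] turn 0.3 F [0.6 0.2 0. ] M [0.03 0.01 0.  ] w 30.96 q7 1.37
t 19.85 ee [ 632.8 -198.9   69.1] jaw 62.29 tilt [-0.0022  0.002  -1.    ] shift [-14.9  -0.1  -0.3] turn 0.3 F [ 0.5 -0.7 -0.9] M [-0.04 -0.01  0.02] w 31.12 q7 1.37
t 19.9 ee [ 632.8 -199.    69.2] jaw 62.29 tilt [-0.0021  0.002  -1.    ] shift [-14.8  -0.1  -0.3] turn 0.3 F [ 0.6 -0.1 -0.1] M [-0.02 -0.01  0.  ] w 31.01 q7 1.37
```

Emit:
{"op": "drive_tool", "data": {
  "plan": [
    [[0, 0, 0], 0],
    [[0, 0, 0], 0],
    [[0, 0, 0], 0],
    [[0, 0, 0], 0],
    [[-20, 0, 0], 0],
    [[-45, 0, 0], 0],
    [[-75, 0, 0], 0],
    [[-95, 0, 0], 0]
  ],
  "claw": 0.4
}}

```text
time: 20.95
ee_pos: [633.9, -199.5, 167.1]
ee_rot: [[0.001, 0.465, 0.885], [0.001, 0.885, -0.465], [-1.0, 0.001, 0.0]]
wrist_force: [0.7, -0.1, 1.3]
width: 0.701
```

Run:
```python
from h import *
go(560,0,190,62)
```

```text
t 20.95 ee [ 633.9 -199.5  167.1] jaw 62.29 tilt [ 7.0e-04  1.2e-03 -1.0e+00] shift [ -22.7  142.2 -158.2] turn 0.3 F [ 0.7 -0.1  1.3] M [0.01 0.01 0.03] w 61.7 q7 1.36
```

Move aside so both cameras see the turntable.

Emit:
{"op": "drive_tool", "data": {
  "plan": [
    [[-10, 25, -25], 0],
    [[-20, 60, -60], 0],
    [[-22, 100, -100], 0],
    [[-22, 140, -140], 0],
    [[-22, 180, -165], 0],
    [[-22, 215, -180], 0],
    [[-22, 230, -190], 0],
    [[-22, 230, -190], 0]
  ]
}}

```text
time: 21.95
ee_pos: [572.5, 93.0, 189.6]
ee_rot: [[0.001, 0.464, 0.886], [0.001, 0.886, -0.464], [-1.0, 0.001, 0.0]]
wrist_force: [-0.5, -1.3, -0.2]
width: 0.7
```

Run:
```python
from h import *
i,d=robot.get_image('scene'); j,e=robot.get_image('top')
save(np.hstack([cv2.resize(i[200:300,130:250],None,fx=3.3,fy=3.3,interpolation=2),cv2.resize(j[130:230,290:410],None,fx=3.3,fy=3.3,interpolation=2)]),'z1.png')
save(np.hstack([cv2.resize(i,None,fx=.7,fy=.7),cv2.resize(j,None,fx=.7,fy=.7)]),'z2.png')
for n,D in(('scene',d),('top',e)):
    W=cloud(n,D); r=np.hypot(W[...,0]-632,W[...,1]+199)
    for nm,m in dict(cap=(r<11)&(W[...,2]>105),disc=(r>21)&(r<32)&(W[...,2]>80)&(W[...,2]<112)).items():
        P=W[m]; A=np.c_[P[:,:2]-[632,-199],np.ones(len(P))]; s=np.linalg.lstsq(A,P[:,2],rcond=None)[0]
        print(n,nm,len(P),np.median(P[:,2]).round(1),'slope',s.round(3))
```

```text
scene cap 60 128.9 slope [1.30000e-02 2.90000e-02 1.28994e+02]
scene disc 239 98.8 slope [-5.7000e-02 -4.0000e-03  9.8669e+01]
top cap 52 129.1 slope [-3.40000e-02  2.10000e-02  1.29138e+02]
top disc 222 99.2 slope [ 2.000e-02 -1.000e-02  9.883e+01]
```

View pics/z1.png

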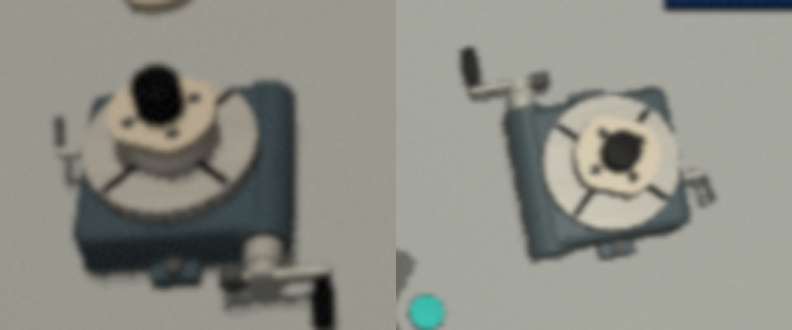

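View pics/z2.png

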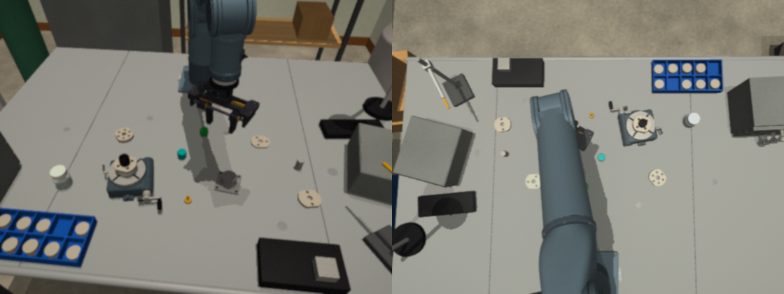

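Run:
```python
from h import *
print(robot.finish_job())
```

```text
the job is handed in; nothing more can be done
None
```

The four-hole disc is fully home on the turntable and the black delrin cap sits down on it. The job was handed in at about 22 s, with the gripper open and clear. No verdict was reported.

- **Disc:** I gripped it on its flats and carried it to the post, already turned 31° to match the stud angle read in the top picture. When I loosened the fingers just above the stud tips it slid straight down, so no turning on the tips was needed.
- **Cap:** I took the black one of the three candidates and left the green and turquoise ones alone. I lowered it over the post and released it just above the disc.
- **Heights:** Both cameras read about 0.8 mm high throughout. The disc top measured 98.8–99.2 mm, against 98 mm nominal. The cap top measured 128.9–129.1 mm, against 128 mm.
- **Tilt:** The depth fits showed no clear tilt. The fitted slopes were small and the two cameras did not agree on their direction. The closest one, from the scene camera on the disc, came to about 3°.
- **Contact forces:** The wrist force stayed within a few newtons. The crank looks unmoved in the pictures; I had no numeric reading of it. The other items also look untouched.

Two things disagreed with what was given:

- **Fingertips:** The visible fingertips were about 37 mm behind the reported tool point, so I planned heights by the camera. Reaching a reported height of −9 mm and later −30 mm with no contact confirmed it.
- **Cameras:** They disagreed by about 2 mm sideways. The tapered post allowed for that.

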